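# Roll the tile strips flush and start the setting timer

## Robot

A 7-joint arm with a two-finger parallel gripper is mounted at the origin on the work surface. World frame = base frame: x ahead of the robot, y to its left, z up, the work surface at z = 0. Lengths are in m, angles in rad, forces in N, time in s.
With the tool pointing down it reaches from about 0.4 to 0.85 m from the base axis. Payload 4.5 kg.
Tool frame: the origin (TCP) lies between the finger pads; the fingertips stand 11 mm ahead of it and the grasp point (between the pads) lies 8 mm behind it (r.tip_reach is the distance from the TCP to the fingertips, in m); x points along the fingers, y is the direction in which the jaws open and shut, and the axes are right-handed (so a half turn about x gives the same grasp; the last joint's range is limited). The gripper opens to 88 mm and grips with 3 to 60 N. Pads are 18 mm wide; open, the fingers measure 123 mm over their backs; the gripper's body (75 mm by 187 mm) begins 45 mm behind the grasp point.
Start: joints at [0.034, 0.689, -0.195, 1.565, 0.157, 0.902, -0.215], TCP at [0.625, 0, 0.25] pointing down, gripper open.
Joint ranges: [-3.01, 3.01], [-0.46, 2.08], [-1.47, 1.51], [0.13, 2.56], [-1, 4.14], [0.04, 2.09], [-2.66, 2.66]. Speed limits (rad/s): [2.57, 2.57, 3.14, 3.14, 3.14, 3.14, 3.14].

## Interface

Orientations are given as a unit quaternion [x, y, z, w].
In Python, from plant import r gives the robot as it stands.
- The arm moves only by the tool drive_tool, never from a script. Its argument "deltas" is a list of rows, each a list of 3 entries, a list of its own where there are three numbers: the turn, a rotation vector about the tool's x, y, z in degrees, then the shift along the tool's x, y, z in cm, then the finger opening in cm, from 0 to 8.81. A call has 1 to 12 rows; each row shifts and turns the commanded pose from where the row before left it, along the tool's axes as they then stand; what a row does not reach is not made up. A row lasts 1/12 s, in which the tool goes at most 41.7 mm and 7.16 degrees, less where a joint would pass 70% of its speed; a pose out of reach is approached as far as the arm can. A call is refused whole if a number of a shift passes 4.17 or a number of a turn 7.16, either way. A call with a gripper value outside its range is refused whole. The fingers move at their own pace and stop on an object; "force" is the grip in N (left out, the last holds). Time passes only in rows, so rows that do not move let the fingers close. It gives the time, the measured TCP pose, the force and the opening at its end, in the units of the state.
- r.get_state(): the state, without advancing time (a new reading comes with each control period).
- r.snapshot(name): name is "scene" or "side" or "wrist"; returns a dict with "color" (384x512x3 uint8, red, green, blue), "fov_y" (degrees; the focal length in pixels is half the picture's height over the tangent of half this angle, whatever the lens; pixels are square), "cx", "cy" (the principal point, pixels), "extrinsics" (4x4, takes a point from world to camera coordinates); the wrist camera has in their place "tool_from_camera" (4x4, takes a point from camera to tool coordinates, whose origin is the TCP and whose axes are the tool frame's). Camera axes: x right, y up, looking along -z (the intrinsics and any distortion apply to the point x, -y, -z); pixel columns grow to the right and rows downward; lengths in m; the calibration is good to about 2 mm. A picture is of the moment at which its call begins: read the wrist's pose just before it. There is no depth.
- r.finish_job(): hands the job in, once; it reports no verdict.
The state is a dict: "clock": time; "q": joint angles; "qd": joint speeds; "joint_torque": joint torques, N m; "tool_pos": TCP position; "eef_rot": TCP orientation; "contact_force": force on the tool from outside, world axes, zero at the start; "moment": the same for the moment, N m; "opening": opening from 0.0 (shut) to 1.0 (fully open).
Only numpy, scipy, OpenCV 4.12 (cv2) and the standard library are available. Lean on these libraries where they do the work, as an engineer would, in place of code of your own. Each camera call takes 0.05 s, during which the arm holds its last target. There are 200 camera calls.

## Task

Take the hand roller off its ceramic rest and roll it along the sample panel with a steady, moderate downward push until all five glue-backed tile strips are flush with the aluminium end bars; roll them down, touching the panel with the roller only, and never bang or bear down hard on it. Then set the roller back upright on its rest, as it stood, and let go. After that slide the timer's lock cover fully aside and press the start button all the way down; leave the jar, the caliper and the clamped tile where they are.

Things in the scene. Friction and masses are not known exactly. Their poses are not given: they have to be found in the camera images.
- panel: Sample panel, fixed: aluminium carrier 190 mm (own x) x 112 mm (y), origin at the centre of its underside, on the table. End bars 27 mm long at x = -81.5 and +81.5 mm, tops 30 mm above the origin = flush level. Between them five glazed tile strips 25.5 mm (x) x 94 mm (y), at first standing 4 to 6 mm above the bars. Side rails 22 mm high at y = +-53 mm. x is within 25 degrees of the robot's x.
- strip0 (a joint): How far the tile strip at panel x = -54 mm is pressed down, m: 0 = its top 6 mm above the end bars, 0.006 = flush (hard stop). Starts at 0 to 0.002, yields to about 6 N, stays where it is left.
- strip1 (a joint): How far the tile strip at panel x = -27 mm is pressed down, m: 0 = its top 6 mm above the end bars, 0.006 = flush (hard stop). Starts at 0 to 0.002, yields to about 6 N, stays where it is left.
- strip2 (a joint): How far the tile strip at panel x = 0 mm is pressed down, m: 0 = its top 6 mm above the end bars, 0.006 = flush (hard stop). Starts at 0 to 0.002, yields to about 6 N, stays where it is left.
- strip3 (a joint): How far the tile strip at panel x = 27 mm is pressed down, m: 0 = its top 6 mm above the end bars, 0.006 = flush (hard stop). Starts at 0 to 0.002, yields to about 6 N, stays where it is left.
- strip4 (a joint): How far the tile strip at panel x = 54 mm is pressed down, m: 0 = its top 6 mm above the end bars, 0.006 = flush (hard stop). Starts at 0 to 0.002, yields to about 6 N, stays where it is left.
- roller: Hand roller, loose, about 0.45 kg: black rubber drum, diameter 56 mm, own y from -38 to +38 mm, turning freely in a steel yoke under a wooden handle. Origin: lowest point of the drum, mid-length; z up, rolls along x. Yoke cheeks at y = +-47 mm end in flat feet 60 mm long (x), 8 mm thick, soles 16 mm above the origin. A half turn looks the same. 15 to 30 N on the panel is right; 70 N cracks tiles.
- roller_grip (a point): Centre of the roller's wooden handle, 92 mm above the roller's origin, axes as the roller's: a block 26 mm in x, 92 mm in y, from 71 to 113 mm above the roller's origin, gripped from above across its 26 mm. Below it a steel bridge plate, 30 mm in x, from 65 to 71 mm.
- drum (a joint): Angle the drum has turned in its yoke, rad, 0 at the start, either way, no stops; 28 mm of rolling is 1 rad.
- rest: White ceramic rest, fixed, 90 mm (own x) x 130 mm (y), origin at the centre of its underside. Two ledges along x at y = 43..65 and -65..-43 mm, 28 mm high, with a trough (floor 8 mm) between. The roller's feet stand on the ledges, drum hanging in the trough: roller origin 12 mm above the rest's, axes parallel, centred. Rest and timer stand either side of the panel; which side varies.
- timer: Setting timer, fixed: grey box 100 mm (own x) x 170 mm (y) x 40 mm high, origin at the centre of its underside. White start button at x = 0, y = -45 mm, 30 mm in diameter, top 58 mm above the origin when up, in a black housing 46 mm in diameter, 52 mm above the origin. A black lock cover hides it at first and slides to the timer's +y on two rails (x = +-39 mm, 6 mm wide, tops 61 mm high).
- lock (a joint): Travel of the lock cover along the timer's +y, m: 0 = over the button, 0.062 = fully aside (end stop). Starts at 0 to 0.004. About 2 N moves it; it stays where it is left.
- lock_rib (a point): Middle of the top edge of the upright rib on the lock cover, 87 mm above the timer's origin, moves with the cover. Rib 50 mm (timer's x) x 10 mm (y) x 22 mm high, at the cover plate's +y end; plate 84 mm in x, top 65 mm above the timer's origin, from 51 mm behind this point (-y) to 5 mm ahead. Shut, the rib's -y face is 20 mm beyond the button's centre; push it from that side, above the plate.
- start_top (a point): Centre of the top of the start button, 58 mm above the timer's origin when up; under the cover at first.
- start (a joint): Press of the start button, m: 0 = up, 0.006 = fully down (about 5 N); it springs back.
- jar: Closed green glass jar with a metal lid, 72 mm in diameter, 85 mm high, loose, a bystander beyond the panel. Origin: centre of its underside.
- caliper: Black plastic caliper 160 mm long (own x), 12 mm high, lying loose, a bystander beyond the panel. Origin: on its underside, mid-length of the beam.
- clamp: Aluminium clamp, base 60 mm (x) x 50 mm (y), gripping an upright blue test tile 100 mm long (y), top 88 mm high, loose, a bystander between robot and panel. Origin: centre of its underside.
Mind the look-alikes: they are no part of the job. Of the things like the timer, leave any that is pink or yellow; of the rest the larger one is meant.

How it is judged:
On the way, in this order (a step that is already met when the one before it is completed fails the run):
1. the roller is rolling on the panel: its drum has turned by at least 1.5 rad and presses on the panel ((value of joint drum above 1.5 rad or value of joint drum below -1.5 rad) and contact force between roller and panel above 2 N), for 0.05 s.
2. all five tile strips are pressed to within 1.5 mm of the end bars (value of joint each of strip0, strip1, strip2, strip3, strip4 above 0.0045 m), for 0.2 s.
3. the roller stands on its rest again, not held by the fingers (z of roller in the frame of rest between 0.007 and 0.017 m and x of roller in the frame of rest between -0.025 and 0.025 m and y of roller in the frame of rest between -0.012 and 0.012 m and angle between roller's own z axis and vertical below 0.15 rad and linear speed of roller below 0.02 m/s and contact force between the fingers and roller below 0.2 N), for 0.2 s.
4. the lock cover is slid aside (at least 55 mm of 62) (value of joint lock above 0.055 m), for 0.1 s.
5. the start button is pressed down (at least 4.5 mm of 6) (value of joint start above 0.0045 m), for 0.05 s.
At the end, for the whole second after the job is handed in: All strips within 1.5 mm of flush (joint > 0.0045); roller still and upright (0.15 rad) on the rest's ledges, within 25 mm of the rest's centre in x, 12 mm in y, 5 mm of its standing height; lock cover at least 55 mm aside; button pressed and up again (all of step 2 and z of roller in the frame of rest between 0.007 and 0.017 m and x of roller in the frame of rest between -0.025 and 0.025 m and y of roller in the frame of rest between -0.012 and 0.012 m and angle between roller's own z axis and vertical below 0.15 rad and linear speed of roller below 0.02 m/s and value of joint lock above 0.055 m and value of joint start below 0.002 m); the robot touches nothing.
It fails at once if the fingers or the arm press on the panel or its strips (contact force between any of the fingers, the arm and panel above 2 N).
It fails at once if the roller bears on the panel with more than 70 N (contact force between roller and panel above 70 N).
It fails at once if the jar is moved more than 20 mm (distance of jar from where it was at the start of the episode above 0.02 m).
It fails at once if the caliper is moved more than 20 mm (distance of caliper from where it was at the start of the episode above 0.02 m).
It fails at once if the clamp is moved more than 20 mm (distance of clamp from where it was at the start of the episode above 0.02 m).
It also fails if it takes over 67 s, if anything falls off the work surface, if the arm or the gripper's body presses on something with over 40 N, if the wrist force passes 120 N, or if a joint passes its speed limit or range.

## Working session

There is one attempt and no reset: what is moved stays moved. The work goes in short steps, Python scripts to look and compute and a tool call to move; the robot and the scene stay as the last step left them, time stands still between calls to the robot, and variables do not carry over. Pictures are saved under pics/ and viewed, about 8 in all and at most 12, crops included, and the job is handed in when it is done.

Besides the shell and the picture viewer there is one more tool, called after "Call:" as name(argument=value, ...) on one line, values as JSON. drive_tool: Moves the arm, as the interface text tells. Its arguments: {"type":"object","properties":{"deltas":{"type":"array","items":{"type":"array"}},"force":{"type":"number"}},"required":["deltas"]}

```bash
ls; mkdir -p pics; python3 - <<'E'
from plant import r
import cv2,numpy as np
ims=[]
for n in ["scene","side"]:
    s=r.snapshot(n); cv2.imwrite(f"pics/{n}0.png",s["color"][:,:,::-1]); np.savez(f"{n}0.npz",**s)
    print(n,s["fov_y"],s["cx"],s["cy"],[k for k in s],np.round(s["extrinsics"],3).tolist())
    ims.append(s["color"][:,:,::-1])
s=r.get_state();print(s)
w=r.snapshot("wrist");print(w["fov_y"],w["cx"],w["cy"],np.round(w["tool_from_camera"],3).tolist(),[k for k in w]);np.savez("wrist0.npz",**w,pos=s["tool_pos"],rot=s["eef_rot"])
ims.append(w["color"][:,:,::-1])
cv2.imwrite("pics/wrist0.png",ims[2])
E
```

```text
pics
scene 52.64316460776782 255.19789349322843 192.12509111382548 ['color', 'fov_y', 'cx', 'cy', 'extrinsics'] [[0.1, 0.995, 0.012, 0.063], [-0.619, 0.053, 0.783, 0.293], [0.779, -0.086, 0.621, -1.553], [0.0, 0.0, 0.0, 1.0]]
side 48.069628778373996 265.5897323386967 196.019800142129 ['color', 'fov_y', 'cx', 'cy', 'extrinsics'] [[0.987, -0.158, -0.012, -0.582], [0.118, 0.68, 0.723, -0.088], [-0.106, -0.716, 0.69, -1.296], [0.0, 0.0, 0.0, 1.0]]
{'clock': 0.1, 'q': array([ 0.03379432,  0.68990015, -0.19452428,  1.56622869,  0.15733402,
        0.90249745, -0.21510704]), 'qd': array([ 0.00095964, -0.00222001, -0.00105261, -0.00298298, -0.00046092,
       -0.00058963,  0.0005203 ]), 'joint_torque': array([-3.08775299e-03, -5.28501892e+01, -1.27141513e+00, -1.53837240e+01,
       -5.25604945e-02,  1.96265515e-03,  5.71585565e-05]), 'tool_pos': array([ 6.24456790e-01, -4.44672609e-05,  2.48993330e-01]), 'eef_rot': array([-0.49953148, -0.50039684,  0.50041923, -0.49965177]), 'contact_force': array([-0.50450514, -0.35519163,  0.5510707 ]), 'moment': array([0.00727935, 0.0189108 , 0.02083151]), 'opening': 0.9985140823377314}
67.79056566611702 258.10578436894656 190.19291077445806 [[0.001, 0.26, -0.966, -0.135], [1.0, 0.0, 0.001, -0.001], [0.001, -0.966, -0.26, -0.066], [0.0, 0.0, 0.0, 1.0]] ['color', 'fov_y', 'cx', 'cy', 'tool_from_camera']
```

View pictures.

View pics/scene0.png

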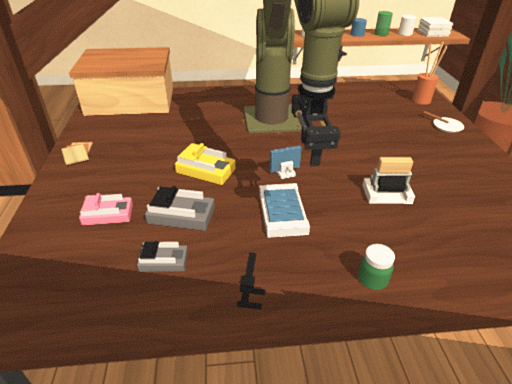

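View pics/side0.png

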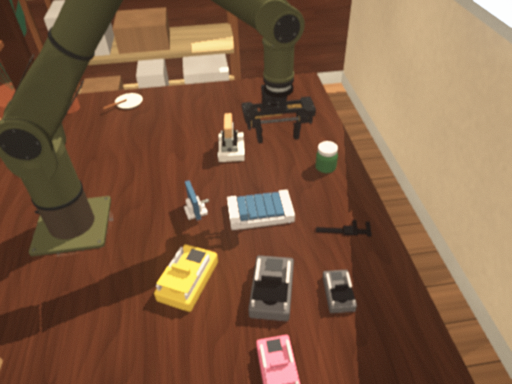

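View pics/wrist0.png

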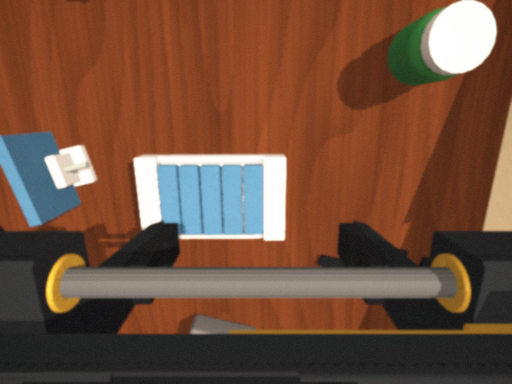

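```bash
cat > h.py <<'E'
import numpy as np,cv2
from scipy.spatial.transform import Rotation as R
def load(f):
    return dict(np.load(f))
def snap(name,f):
    from plant import r
    s=r.get_state() ; w=r.snapshot(name)
    if name=="wrist": w=dict(w,pos=s["tool_pos"],rot=s["eef_rot"])
    np.savez(f"{f}.npz",**w); cv2.imwrite(f"pics/{f}.png",w["color"][:,:,::-1]); return w
def cam(w):
    """world_from_cam"""
    if "extrinsics" in w: return np.linalg.inv(w["extrinsics"])
    T=np.eye(4);T[:3,:3]=R.from_quat(w["rot"]).as_matrix();T[:3,3]=w["pos"]
    return T@w["tool_from_camera"]
def rays(w,px):
    px=np.atleast_2d(px).astype(float); f=192/np.tan(np.radians(float(w["fov_y"]))/2)
    d=np.c_[(px[:,0]-w["cx"])/f,-(px[:,1]-w["cy"])/f,-np.ones(len(px))]
    T=cam(w); return T[:3,3],d@T[:3,:3].T
def onplane(w,px,z):
    o,d=rays(w,px); return o+d*((z-o[2])/d[:,2])[:,None]
def proj(w,P):
    P=np.atleast_2d(P);C=np.linalg.inv(cam(w));p=P@C[:3,:3].T+C[:3,3]
    f=192/np.tan(np.radians(float(w["fov_y"]))/2)
    return np.c_[w["cx"]+f*p[:,0]/-p[:,2], w["cy"]-f*p[:,1]/-p[:,2]]
def tri(w1,p1,w2,p2):
    a,u=rays(w1,p1);b,v=rays(w2,p2);u=u[0]/np.linalg.norm(u[0]);v=v[0]/np.linalg.norm(v[0])
    s,t=np.linalg.lstsq(np.c_[u,-v],b-a,rcond=None)[0]
    return (a+s*u+b+t*v)/2,np.linalg.norm(a+s*u-b-t*v)
def blob(w,cond,roi):
    c=w["color"];x0,y0,x1,y1=roi
    hsv=cv2.cvtColor(c,cv2.COLOR_RGB2HSV).astype(int)
    m=np.zeros(c.shape[:2],np.uint8);m[y0:y1,x0:x1]=cond(hsv[...,0],hsv[...,1],hsv[...,2])[y0:y1,x0:x1]
    m=cv2.morphologyEx(m,cv2.MORPH_OPEN,np.ones((2,2)))
    cs,_=cv2.findContours(m,cv2.RETR_EXTERNAL,cv2.CHAIN_APPROX_NONE)
    return sorted(cs,key=cv2.contourArea,reverse=True)
def centre(c):
    m=cv2.moments(c);return np.array([m["m10"]/m["m00"],m["m01"]/m["m00"]])
E
python3 - <<'E'
from h import *
s,d,w=load("scene0.npz"),load("side0.npz"),load("wrist0.npz")
wood=lambda h,S,v:(h>8)&(h<25)&(S>80)&(v>150)
a=blob(s,wood,(370,145,420,185))[0];b=blob(d,wood,(215,105,245,150))[0]
print("handle",cv2.boundingRect(a),cv2.boundingRect(b),tri(s,centre(a),d,centre(b)))
white=lambda h,S,v:(S<60)&(v>150)
c=blob(w,white,(100,140,310,260))[0];q=cv2.boxPoints(cv2.minAreaRect(c));print("panel px",q.tolist());p=onplane(w,q,.03);print(p,p.mean(0))
blue=lambda h,S,v:(h>95)&(h<115)&(S>80)&(v>60)
for ww,roi in((s,(255,180,310,240)),(d,(220,185,300,235)),(w,(150,150,275,245))):
    c=blob(ww,blue,roi); 
    print("strips",[ (centre(k).round(1).tolist(),onplane(ww,centre(k),.034).round(4).tolist()) for k in c if cv2.contourArea(k)>60])
# timer corners by eye
c=blob(s,lambda h,S,v:(S<60)&(v>60),(140,185,220,230))[0];print("timer",cv2.minAreaRect(c),onplane(s,[[180,207]],.06))
print("jar",onplane(s,[[375,280]],.0),"rest",onplane(s,[[389,195]],.028),"clamp",onplane(s,[[286,175]],0))
print(proj(w,[[.62,.3,.1]]))
E
```

```text
handle (380, 158, 35, 16) (224, 113, 10, 27) (array([0.50780337, 0.29290478, 0.10260773]), np.float64(0.004691350024035578))
panel px [[135.0, 156.0], [286.0, 156.0], [286.0, 241.0], [135.0, 241.0]]
[[ 0.46894855  0.0148944   0.03      ]
 [ 0.65694908  0.01485966  0.03      ]
 [ 0.65980317 -0.10013209  0.03      ]
 [ 0.45593579 -0.10028484  0.03      ]] [ 0.56040914 -0.04266572  0.03      ]
strips [([283.7, 206.1], [[0.5761, -0.0417, 0.034]])]
strips []
strips [([202.5, 199.4], [[0.551, -0.0403, 0.034]]), ([253.8, 199.4], [[0.6167, -0.0403, 0.034]])]
timer ((180.2615509033203, 208.90771484375), (66.97875213623047, 37.45848846435547), 7.125016689300537) [[ 0.58583162 -0.32342614  0.06      ]]
jar [[0.82348492 0.14071479 0.        ]] rest [[0.54629232 0.27446723 0.028     ]] clamp [[ 0.38432648 -0.0016471   0.        ]]
[[ 254.57857246 -210.62406805]]
```

Call:
drive_tool(deltas=[[[0, 0, 0], [0, -1, -2], 8.8], [[0, 0, 0], [0, -1, -2], 8.8], [[0, 0, 0], [0, -1, -2], 8.8], [[0, 0, 0], [0, -1, -2], 8.8], [[0, 0, 0], [0, -1, -2], 8.8], [[0, 0, 0], [0, -1, -2], 8.8], [[0, 0, 0], [0, -1, -2], 8.8], [[0, 0, 0], [0, -1, -2], 8.8], [[0, 0, 0], [0, -1, -2], 8.8], [[0, 0, 0], [0, -1, -2], 8.8], [[0, 0, 0], [0, 0, 0], 8.8], [[0, 0, 0], [0, 0, 0], 8.8]])

```text
clock: 1.15
tool_pos: [0.5244, 0.2012, 0.2496]
eef_rot: [0.499, 0.501, -0.499, 0.501]
contact_force: [1.2, -0.6, -0.0]
opening: 1.001
```

```bash
python3 - <<'E'
from h import *
w=snap("wrist","wr1"); print(w["pos"],w["rot"])
E
```

```text
[0.52435161 0.20117467 0.24960387] [ 0.49914643  0.50092948 -0.49931068  0.50061097]
```

View pics/wr1.png

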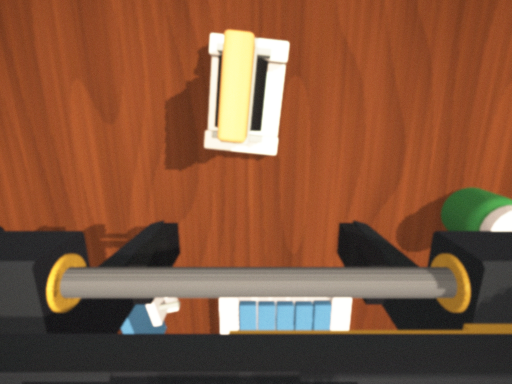

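```bash
cat > m.py <<'E'
from h import *
wood=lambda h,S,v:(h>8)&(h<28)&(S>70)&(v>150)
white=lambda h,S,v:((S<60)&(v>120))|wood(h,S,v)
def meas(w,zt=.125,roi=(150,0,400,222)):
    a=blob(w,wood,roi)[0]; q=cv2.boxPoints(cv2.minAreaRect(a)); P=onplane(w,q,zt)
    c=onplane(w,centre(a),zt)[0]
    e=[P[1]-P[0],P[2]-P[1]];e.sort(key=lambda v:np.linalg.norm(v));L=e[1]*np.sign(e[1][1])
    print("handle px",centre(a).round(1),"c",c.round(4),"size",np.linalg.norm(e,axis=1).round(4),"yaw deg",np.degrees(np.arctan2(-L[0],L[1])).round(2))
    s=max(blob(w,white,roi),key=lambda k:cv2.contourArea(k)); h=cv2.convexHull(s)
    k=cv2.approxPolyDP(h,6,True)[:,0];print("rest",k.tolist());print(onplane(w,k,.028).round(4).tolist())
    return a
E
python3 - <<'E'
from m import *
meas(load("wr1.npz"))
E
```

```text
handle px [294.1 129.7] c [0.5545 0.2534 0.125 ] size [0.1907 0.1988] yaw deg -89.9
rest [[393, 0], [400, 48], [395, 175], [368, 222], [151, 222], [151, 0]]
[[0.6698, 0.3877, 0.028], [0.6838, 0.3397, 0.028], [0.6968, 0.1919, 0.028], [0.669, 0.1279, 0.028], [0.3797, 0.127, 0.028], [0.4044, 0.3872, 0.028]]
```

Call:
drive_tool(deltas=[[[0, 0, 0], [0, -0.6, -1.6], 8.8], [[0, 0, 0], [0, -0.6, -1.6], 8.8], [[0, 0, 0], [0, -0.6, -1.6], 8.8], [[0, 0, 0], [0, 0, 0], 8.8], [[0, 0, 0], [0, 0, 0], 8.8]])

```text
clock: 1.62
tool_pos: [0.5076, 0.247, 0.2496]
eef_rot: [-0.5, -0.5, 0.5, -0.5]
contact_force: [-0.4, -0.0, 0.6]
opening: 1.001
```

```bash
python3 - <<'E'
from m import *
w=snap("wrist","wr2"); print(w["pos"],R.from_quat(w["rot"]).as_matrix().round(4).tolist())
b=meas(w); v=load("wr1.npz"); a=blob(v,wood,(150,0,400,222))[0]
print(tri(v,centre(a),w,centre(b)))
E
```

```text
[0.50757029 0.24695896 0.24956741] [[0.0002, 1.0, -0.0003], [-0.001, -0.0003, -1.0], [-1.0, 0.0002, 0.001]]
handle px [275.7 111.2] c [0.5213 0.3149 0.125 ] size [0.1902 0.1987] yaw deg 89.92
rest [[400, 0], [400, 222], [151, 222], [151, 0]]
[[0.6614, 0.4327, 0.028], [0.6948, 0.1729, 0.028], [0.3628, 0.1731, 0.028], [0.3885, 0.433, 0.028]]
(array([0.46941947, 0.30286306, 0.885949  ]), np.float64(0.022027201891638322))
```

```bash
sed -i 's/^wood=.*/wood=lambda h,S,v:(h>14)\&(h<28)\&(S>60)\&(v>185)/' m.py
python3 - <<'E'
from m import *
v=load("wr1.npz");hs=cv2.cvtColor(v["color"],cv2.COLOR_RGB2HSV)
print([hs[y,x].tolist() for x,y in((238,87),(228,120),(120,100),(215,150),(275,90))])
a=meas(v);w=load("wr2.npz");b=meas(w);print(tri(v,centre(a),w,centre(b)))
E
```

```text
[[29, 84, 255], [29, 73, 255], [10, 185, 161], [10, 132, 137], [0, 0, 255]]
handle px [236.4  86.4] c [0.5037 0.2897 0.125 ] size [0.0264 0.0918] yaw deg -6.04
rest [[212, 34], [249, 32], [290, 44], [276, 155], [206, 148]]
[[0.47, 0.3537, 0.028], [0.5118, 0.3558, 0.028], [0.5583, 0.3436, 0.028], [0.5448, 0.2171, 0.028], [0.4575, 0.2256, 0.028]]
handle px [243.3 145. ] c [0.4926 0.2855 0.125 ] size [0.0219 0.0912] yaw deg 9.16
rest [[227, 77], [302, 85], [289, 190], [220, 183]]
[[0.4695, 0.354, 0.028], [0.5575, 0.3451, 0.028], [0.5457, 0.2172, 0.028], [0.4568, 0.2265, 0.028]]
(array([0.49910622, 0.28781472, 0.14001836]), np.float64(0.011526823172677007))
```

```bash
sed -i 's/^wood=.*/wood=lambda h,S,v:(h>14)\&(h<38)\&(S>45)\&(v>150)/' m.py
python3 - <<'E'
from m import *
v=load("wr1.npz")
a=meas(v);w=load("wr2.npz");b=meas(w);print(tri(v,centre(a),w,centre(b)), centre(a)-np.mean(cv2.boxPoints(cv2.minAreaRect(a)),0))
# top-face corners, near the camera: panel
u=load("wrist0.npz"); 
s=load("scene0.npz");
c=blob(u,lambda h,S,v:(S<70)&(v>140),(100,140,310,250))[0]; k=cv2.approxPolyDP(cv2.convexHull(c),4,True)[:,0]
print(k.tolist(),onplane(u,k,.03).round(4).tolist())
E
```

```text
handle px [236.4  86.9] c [0.5038 0.2893 0.125 ] size [0.0275 0.0922] yaw deg -7.15
rest [[212, 34], [249, 32], [290, 44], [276, 155], [206, 148]]
[[0.47, 0.3537, 0.028], [0.5118, 0.3558, 0.028], [0.5583, 0.3436, 0.028], [0.5448, 0.2171, 0.028], [0.4575, 0.2256, 0.028]]
handle px [255.  139.9] c [0.5031 0.29   0.125 ] size [0.0294 0.0904] yaw deg -5.95
rest [[227, 77], [302, 85], [289, 190], [220, 183]]
[[0.4695, 0.354, 0.028], [0.5575, 0.3451, 0.028], [0.5457, 0.2172, 0.028], [0.4568, 0.2265, 0.028]]
(array([0.50321627, 0.28966186, 0.12021245]), np.float64(0.00039106627277115226)) [ 0.67843251 -0.39432388]
[[287, 160], [283, 241], [183, 239], [143, 230], [137, 158]] [[0.6583, 0.0099, 0.03], [0.6558, -0.1001, 0.03], [0.521, -0.0973, 0.03], [0.4684, -0.0843, 0.03], [0.4712, 0.0124, 0.03]]
```

Call:
drive_tool(deltas=[[[3.1, 0, 0], [0, 0, 0], 8.8], [[3.1, 0, 0], [0, 0, 0], 8.8], [[0, 0, 0], [0, -0.4, -2], 8.8], [[0, 0, 0], [0, -0.4, -2], 8.8], [[0, 0, 0], [2, 0, 0], 8.8], [[0, 0, 0], [2, 0, 0], 8.8], [[0, 0, 0], [2, 0, 0], 8.8], [[0, 0, 0], [2, 0, 0], 8.8], [[0, 0, 0], [1.5, 0, 0], 8.8], [[0, 0, 0], [1.5, 0, 0], 8.8], [[0, 0, 0], [0, 0, 0], 8.8], [[0, 0, 0], [0, 0, 0], 8.8]])

```text
clock: 2.67
tool_pos: [0.504, 0.2865, 0.1393]
eef_rot: [-0.526, -0.471, 0.528, -0.472]
contact_force: [-0.0, -0.2, 0.6]
opening: 0.998
```

```bash
python3 - <<'E'
from m import *
w=snap("wrist","wr3"); print(w["pos"],R.from_quat(w["rot"]).as_matrix().round(4).tolist())
E
```

```text
[0.50404739 0.28651926 0.13926686] [[-0.0007, 0.9939, -0.1104], [-0.0021, -0.1104, -0.9939], [-1.0, -0.0005, 0.0021]]
```

View pics/wr3.png

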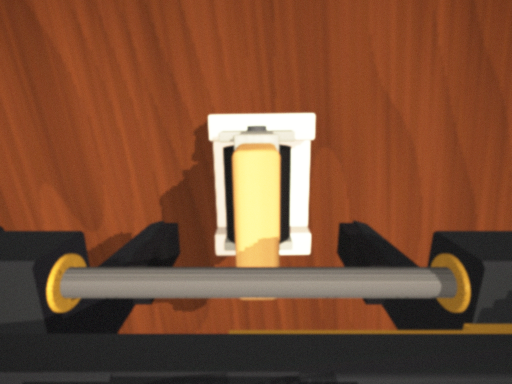

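Call:
drive_tool(deltas=[[[0, 0, 0], [1, 0, -0.3], 8.8], [[0, 0, 0], [1, 0, 0], 8.8], [[0, 0, 0], [1, 0, 0], 8.8], [[0, 0, 0], [0.9, 0, 0], 8.8], [[0, 0, 0], [0, 0, 0], 8.8], [[0, 0, 0], [0, 0, 0], 2], [[0, 0, 0], [0, 0, 0], 2], [[0, 0, 0], [0, 0, 0], 2], [[0, 0, 0], [0, 0, 0], 2], [[0, 0, 0], [0, 0, 0], 2], [[0, 0, 0], [0, 0, 0], 2], [[0, 0, 0], [0, 0, 0], 2]], force=55)

```text
clock: 3.72
tool_pos: [0.5038, 0.2917, 0.1009]
eef_rot: [0.526, 0.472, -0.526, 0.472]
contact_force: [0.1, 0.4, 0.3]
opening: 0.496
```

Call:
drive_tool(deltas=[[[0, 0, 0], [0, 0, 0], 2], [[0, 0, 0], [0, 0, 0], 2], [[0, 0, 0], [0, 0, 0], 2], [[0, 0, 0], [0, 0, 0], 2], [[0, 0, 0], [0, 0, 0], 2], [[0, 0, 0], [0, 0, 0], 2], [[0, 0, 0], [0, 0, 0], 2]])

```text
clock: 4.3
tool_pos: [0.5038, 0.2916, 0.1008]
eef_rot: [0.526, 0.472, -0.526, 0.472]
contact_force: [-0.8, 0.1, 0.5]
opening: 0.288
```

```bash
python3 - <<'E'
from h import *
w=load("wrist0.npz"); c=w["color"][145:250,125:300,::-1]
cv2.imwrite("pics/panel.png",cv2.resize(c,None,fx=4.5,fy=4.5,interpolation=cv2.INTER_CUBIC))
E
```

```text
(no output)
```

View pics/panel.png

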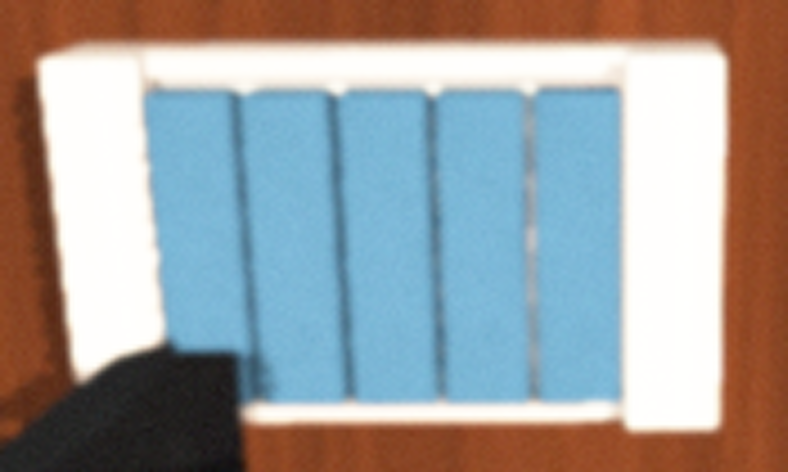

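Call:
drive_tool(deltas=[[[0, 0, 0], [-1, 0, 0], 2], [[0, 0, 0], [-1.5, 0, 0], 2], [[0, 0, 0], [-1.5, 0, 0], 2], [[0, 0, 0], [-1.5, 0, 0], 2], [[0, 0, 0], [-1.5, 0, 0], 2], [[0, 0, 0], [-1, 0, 0], 2], [[0, 0, 0], [0, 0, 0], 2], [[0, 0, 0], [0, 0, 0], 2]])

```text
clock: 4.97
tool_pos: [0.5035, 0.2915, 0.1808]
eef_rot: [0.526, 0.472, -0.526, 0.472]
contact_force: [0.3, -0.2, -5.4]
opening: 0.291
```

```bash
python3 - <<'E'
from h import *
w=load("wrist0.npz"); 
px=lambda a:np.array(a)/4.5+[124.6,144.6]
P=onplane(w,px([[38,58],[143,56],[628,56],[724,56],[720,430],[626,430]]),.03); print(P.round(4))
# strip centre gaps at top, bottom (z~.035)
Q=onplane(w,px([[240,95],[335,95],[432,95],[530,92],[348,398],[440,400],[533,400]]),.033); print(Q.round(4))
o=P[2:6].mean(0); d=(P[3]+P[2]-P[4]-P[5])/2; print("bar+ centre",o,"yaw",np.degrees(np.arctan2(-d[0],d[1])),np.linalg.norm(d))
e=(P[2]-P[1]);print("yaw x",np.degrees(np.arctan2(e[1],e[0])),np.linalg.norm(e),np.linalg.norm(P[3]-P[0]))
print(onplane(load("scene0.npz"),[[261,186],[296,183],[308,230],[266,236]],.03))
E
```

```text
[[ 0.4663  0.013   0.03  ]
 [ 0.4955  0.0136  0.03  ]
 [ 0.6298  0.0136  0.03  ]
 [ 0.6563  0.0136  0.03  ]
 [ 0.6579 -0.0989  0.03  ]
 [ 0.6297 -0.0989  0.03  ]]
[[ 0.5224  0.0032  0.033 ]
 [ 0.5487  0.0032  0.033 ]
 [ 0.5756  0.0032  0.033 ]
 [ 0.6027  0.004   0.033 ]
 [ 0.5476 -0.0873  0.033 ]
 [ 0.5748 -0.0879  0.033 ]
 [ 0.6022 -0.0879  0.033 ]]
bar+ centre [ 0.64344342 -0.04267427  0.03      ] yaw 0.38084386010451227 0.11246641764239765
yaw x -0.009979360076564645 0.1343163263418502 0.19004994661137148
[[ 0.47423421 -0.09361813  0.03      ]
 [ 0.46843455  0.01324693  0.03      ]
 [ 0.67179629  0.0074525   0.03      ]
 [ 0.68399118 -0.10431624  0.03      ]]
```

Call:
drive_tool(deltas=[[[-3.15, 0, 0], [0, 0, 0], 2], [[-3.15, 0, 0], [0, 0, 0], 2], [[0, 0, 0], [0, 0.4, 1.5], 2], [[0, 0, 0], [0, 0, 3], 2], [[0, 0, 0], [0, 0, 4], 2], [[0, 0, 0], [0, 0, 4], 2], [[0, 0, 0], [0, 0, 4], 2], [[0, 0, 0], [0, 0, 4], 2], [[0, 0, 0], [0, 0, 4], 2], [[0, 0, 0], [0, 0, 4], 2], [[0, 0, 0], [0, 0, 3], 2], [[0, 0, 0], [0, 0, 1.8], 2]])

```text
clock: 5.97
tool_pos: [0.5067, -0.0468, 0.1796]
eef_rot: [-0.499, -0.499, 0.503, -0.499]
contact_force: [-1.1, 0.5, -5.7]
opening: 0.286
```

Call:
drive_tool(deltas=[[[0, 0, 0], [1, 0, 0], 2], [[0, 0, 0], [1, 0, 0], 2], [[0, 0, 0], [0, 0, 0], 2], [[0, 0, 0], [0, 0, 0], 2]])

```text
clock: 6.3
tool_pos: [0.5073, -0.0412, 0.1597]
eef_rot: [0.499, 0.501, -0.5, 0.5]
contact_force: [-0.4, 0.1, -4.9]
opening: 0.289
```

```bash
python3 - <<'E'
from h import *
w=snap("wrist","wr4"); print(w["pos"],R.from_quat(w["rot"]).as_matrix().round(4).tolist())
w=snap("side","side4")
a=cv2.imread("pics/wr4.png");b=cv2.imread("pics/side4.png")
b=cv2.resize(b[100:250,150:350],(512,384),interpolation=cv2.INTER_CUBIC)
cv2.imwrite("pics/c4.png",cv2.resize(np.vstack([a[100:]*1,b]),None,fx=.9,fy=.89))
E
```

```text
[ 0.50733111 -0.04123829  0.15974406] [[-0.0029, 1.0, 0.002], [0.0002, 0.002, -1.0], [-1.0, -0.0029, -0.0002]]
```

View pics/c4.png

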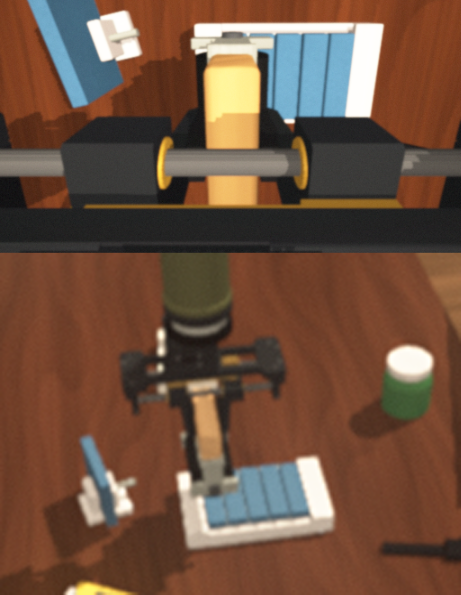

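Call:
drive_tool(deltas=[[[0, 0, 0], [1, 0, 0], 2], [[0, 0, 0], [1, 0, 0], 2], [[0, 0, 0], [0.8, 0, 0], 2], [[0, 0, 0], [0.3, 0, 0], 2], [[0, 0, 0], [0.2, 0, 0], 2], [[0, 0, 0], [0.2, 0, 0], 2], [[0, 0, 0], [0, 0, 0], 2], [[0, 0, 0], [0, 0, 0], 2]])

```text
clock: 7.07
tool_pos: [0.5085, -0.0414, 0.1258]
eef_rot: [0.5, 0.5, -0.499, 0.501]
contact_force: [0.3, -0.7, -5.3]
opening: 0.289
```

Call:
drive_tool(deltas=[[[0, 0, 0], [0.2, 0, 0], 2], [[0, 0, 0], [0.2, 0, 0], 2], [[0, 0, 0], [0, 0, 0], 2], [[0, 0, 0], [0, 0, 0], 2]])

```text
clock: 7.4
tool_pos: [0.5085, -0.0414, 0.1219]
eef_rot: [0.5, 0.5, -0.499, 0.501]
contact_force: [-0.0, 0.8, -2.2]
opening: 0.293
```

Call:
drive_tool(deltas=[[[0, 0, 0], [0.2, 0, 0], 2], [[0, 0, 0], [0.1, 0, 0], 2], [[0, 0, 0], [0, 0, 0], 2], [[0, 0, 0], [0, 0, 0], 2]])

```text
clock: 7.73
tool_pos: [0.508, -0.0414, 0.1188]
eef_rot: [0.499, 0.501, -0.5, 0.5]
contact_force: [-1.3, -0.1, 3.3]
opening: 0.29
```

Call:
drive_tool(deltas=[[[0, 0, 0], [0.1, 0, 0], 2], [[0, 0, 0], [0.1, 0, 0], 2], [[0, 0, 0], [0, 0, 0], 2], [[0, 0, 0], [0, 0, 0], 2]])

```text
clock: 8.07
tool_pos: [0.5086, -0.0413, 0.1184]
eef_rot: [0.5, 0.5, -0.499, 0.501]
contact_force: [-3.5, 0.6, 19.0]
opening: 0.293
```

Call:
drive_tool(deltas=[[[0, 0, 0], [0, 0.4, 0], 2], [[0, 0, 0], [0, 0.4, 0], 2], [[0, 0, 0], [0, 0.4, 0], 2], [[0, 0, 0], [0, 0.4, 0], 2], [[0, 0, 0], [0, 0.4, 0], 2]])

```text
clock: 8.48
tool_pos: [0.5307, -0.0411, 0.1185]
eef_rot: [0.501, 0.499, -0.498, 0.502]
contact_force: [-0.2, 0.8, 13.5]
opening: 0.29
```

Call:
drive_tool(deltas=[[[0, 0, 0], [0, 0.4, 0], 2], [[0, 0, 0], [0, 0.4, 0], 2], [[0, 0, 0], [0, 0.4, 0], 2], [[0, 0, 0], [0, 0.4, 0], 2], [[0, 0, 0], [0, 0.4, 0], 2], [[0, 0, 0], [0, 0.4, 0], 2], [[0, 0, 0], [0, 0.4, 0], 2], [[0, 0, 0], [0, 0.4, 0], 2]])

```text
clock: 9.15
tool_pos: [0.5621, -0.041, 0.1185]
eef_rot: [0.501, 0.499, -0.499, 0.501]
contact_force: [-4.4, 1.5, 17.3]
opening: 0.291
```

Call:
drive_tool(deltas=[[[0, 0, 0], [0, 0.45, 0], 2], [[0, 0, 0], [0, 0.45, 0], 2], [[0, 0, 0], [0, 0.45, 0], 2], [[0, 0, 0], [0, 0.45, 0], 2], [[0, 0, 0], [0, 0.45, 0], 2], [[0, 0, 0], [0, 0.45, 0], 2], [[0, 0, 0], [0, 0.45, 0], 2], [[0, 0, 0], [0, 0.45, 0], 2], [[0, 0, 0], [0, 0.45, 0], 2], [[0, 0, 0], [0, 0.45, 0], 2], [[0, 0, 0], [0, 0.45, 0], 2]])

```text
clock: 10.07
tool_pos: [0.6121, -0.0406, 0.1186]
eef_rot: [0.501, 0.499, -0.498, 0.502]
contact_force: [1.1, 0.9, 9.3]
opening: 0.29
```

Call:
drive_tool(deltas=[[[0, 0, 0], [0, 0.45, 0], 2], [[0, 0, 0], [0, 0.45, 0], 2], [[0, 0, 0], [0, 0, 0], 2]])

```text
clock: 10.32
tool_pos: [0.6222, -0.0406, 0.1186]
eef_rot: [0.502, 0.499, -0.498, 0.502]
contact_force: [0.2, 1.4, 10.2]
opening: 0.29
```

Call:
drive_tool(deltas=[[[0, 0, 0], [0.1, 0, 0], 2], [[0, 0, 0], [0, -0.6, 0], 2], [[0, 0, 0], [0, -0.6, 0], 2], [[0, 0, 0], [0, -0.8, 0], 2], [[0, 0, 0], [0, -0.8, 0], 2], [[0, 0, 0], [0, -0.8, 0], 2], [[0, 0, 0], [0, -0.8, 0], 2], [[0, 0, 0], [0, -0.8, 0], 2], [[0, 0, 0], [0, -0.8, 0], 2]])

```text
clock: 11.07
tool_pos: [0.5624, -0.041, 0.1184]
eef_rot: [0.502, 0.498, -0.497, 0.503]
contact_force: [0.5, 0.1, 15.8]
opening: 0.291
```

Call:
drive_tool(deltas=[[[0, 0, 0], [0, -0.8, 0], 2], [[0, 0, 0], [0, -0.8, 0], 2], [[0, 0, 0], [0, -0.8, 0], 2], [[0, 0, 0], [0, -0.8, 0], 2], [[0, 0, 0], [0, -0.8, 0], 2], [[0, 0, 0], [0, -0.8, 0], 2], [[0, 0, 0], [0, -0.8, 0], 2], [[0, 0, 0], [0, 0, 0], 2]])

```text
clock: 11.73
tool_pos: [0.5046, -0.0414, 0.1183]
eef_rot: [0.501, 0.499, -0.498, 0.502]
contact_force: [-0.6, 0.3, 21.4]
opening: 0.289
```

Call:
drive_tool(deltas=[[[0, 0, 0], [-0.5, 0, 0], 2], [[0, 0, 0], [-1, 0, 0], 2], [[0, 0, 0], [-2, 0, 0], 2], [[0, 0, 0], [-2, 0, 0], 2], [[0, 0, 0], [-1, 0, 0], 2], [[0, 0, 0], [0, 0, 0], 2], [[0, 0, 0], [0, 0, 0], 2]])

```text
clock: 12.32
tool_pos: [0.5027, -0.0415, 0.1807]
eef_rot: [0.5, 0.5, -0.5, 0.5]
contact_force: [-0.1, -0.1, -4.8]
opening: 0.293
```

```bash
python3 - <<'E'
from h import *
w=snap("wrist","wr5"); print(w["pos"],R.from_quat(w["rot"]).as_matrix().round(4).tolist())
s=snap("side","side5"); t=snap("scene","scene5")
a=w["color"][:270,:,::-1]
b=cv2.resize(s["color"][170:250,215:310,::-1],(400,336),interpolation=cv2.INTER_CUBIC)
c=cv2.resize(t["color"][170:250,245:335,::-1],(378,336),interpolation=cv2.INTER_CUBIC)
o=np.zeros((606,790,3),np.uint8);o[:270,:512]=a;o[270:606,:400]=b;o[270:606,400:778]=c
cv2.imwrite("pics/c5.png",o[:600])
E
```

```text
[ 0.5026696  -0.0415116   0.18069437] [[0.0001, 1.0, 0.0015], [0.0001, 0.0015, -1.0], [-1.0, 0.0001, -0.0001]]
```

View pics/c5.png

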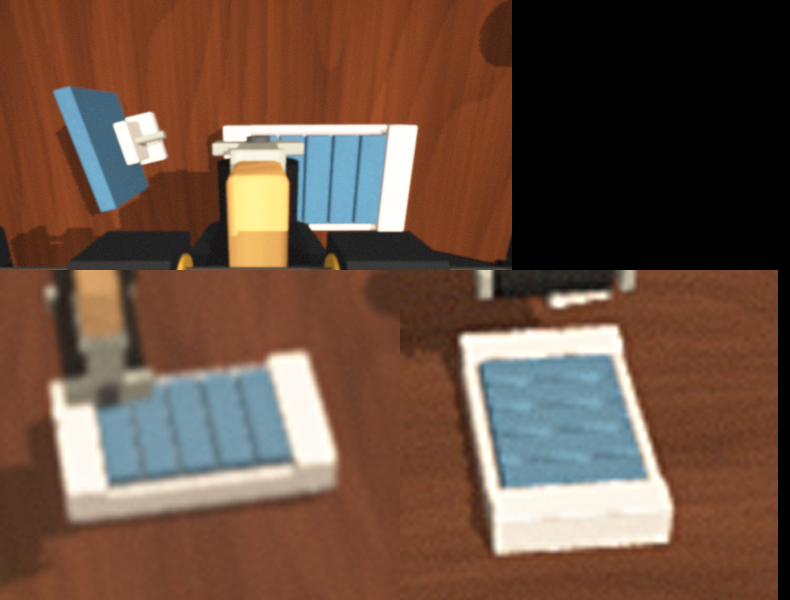

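Call:
drive_tool(deltas=[[[0, 0, 0], [0, 0.1, -1.5], 2], [[0, 0, 0], [0, 0, -3], 2], [[0, 0, 0], [0, 0, -4], 2], [[0, 0, 0], [0, 0, -4], 2], [[0, 0, 0], [0, 0, -4], 2], [[0, 0, 0], [0, 0, -4], 2], [[0, 0, 0], [0, 0, -4], 2], [[0, 0, 0], [0, 0, -4], 2], [[0, 0, 0], [0, 0, -3], 2], [[0, 0, 0], [0, 0, -1.8], 2], [[3.15, 0, 0], [0, 0, 0], 2], [[3.15, 0, 0], [0, 0, 0], 2]])

```text
clock: 13.47
tool_pos: [0.5018, 0.2937, 0.1792]
eef_rot: [-0.525, -0.473, 0.527, -0.472]
contact_force: [0.1, -1.7, -4.5]
opening: 0.288
```

Call:
drive_tool(deltas=[[[0, 0, 0], [0, 0, 0], 2], [[0, 0, 0], [0, 0, 0], 2], [[0, 0, 0], [0, 0, 0], 2]])

```text
clock: 13.72
tool_pos: [0.5029, 0.2911, 0.1801]
eef_rot: [-0.526, -0.472, 0.527, -0.473]
contact_force: [-0.5, -0.2, -4.8]
opening: 0.292
```

```bash
python3 - <<'E'
from h import *
w=snap("wrist","wr6"); print(w["pos"],R.from_quat(w["rot"]).as_matrix().round(4).tolist())
c=blob(w,lambda h,S,v:(S<60)&(v>120),(120,0,420,215))
for k in c[:3]:
    if cv2.contourArea(k)>100:
        k=cv2.approxPolyDP(cv2.convexHull(k),4,True)[:,0];print(k.tolist(),onplane(w,k,.028).round(4).tolist())
E
```

```text
[0.50288483 0.29106573 0.18005724] [[-0.0011, 0.9943, -0.107], [-0.001, -0.107, -0.9943], [-1.0, -0.001, 0.0011]]
[[303, 215], [214, 155], [219, 120], [309, 120]] [[0.5444, 0.2475, 0.028], [0.4595, 0.3212, 0.028], [0.4695, 0.3546, 0.028], [0.5568, 0.3452, 0.028]]
[[268, 180], [266, 215], [243, 215], [245, 181]] [[0.5111, 0.2897, 0.028], [0.5052, 0.2518, 0.028], [0.4808, 0.2544, 0.028], [0.4874, 0.2911, 0.028]]
```

View pics/wr6.png

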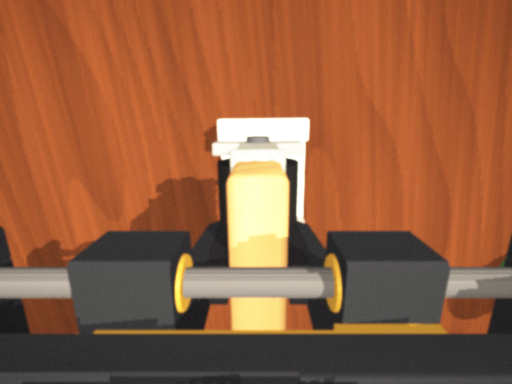

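Call:
drive_tool(deltas=[[[0, 0, 0], [1.5, 0.2, 0], 2], [[0, 0, 0], [2, 0, 0], 2], [[0, 0, 0], [2, 0, 0], 2], [[0, 0, 0], [1, 0, 0], 2], [[0, 0, 0], [0.5, 0, 0], 2], [[0, 0, 0], [0.3, 0, 0], 2], [[0, 0, 0], [0.3, 0, 0], 2], [[0, 0, 0], [0.2, 0, 0], 2], [[0, 0, 0], [0, 0, 0], 2], [[0, 0, 0], [0, 0, 0], 2]])

```text
clock: 14.6
tool_pos: [0.5055, 0.2916, 0.1033]
eef_rot: [0.527, 0.472, -0.526, 0.472]
contact_force: [-0.3, -1.4, -4.2]
opening: 0.288
```

Call:
drive_tool(deltas=[[[0, 0, 0], [0.1, 0, 0], 2], [[0, 0, 0], [0.1, 0, 0], 2], [[0, 0, 0], [0.05, 0, 0], 2], [[0, 0, 0], [0, 0, 0], 2], [[0, 0, 0], [0, 0, 0], 2]])

```text
clock: 15.02
tool_pos: [0.5054, 0.2916, 0.1008]
eef_rot: [0.527, 0.472, -0.526, 0.472]
contact_force: [-0.9, -0.1, 0.6]
opening: 0.288
```

Call:
drive_tool(deltas=[[[0, 0, 0], [0, 0, 0], 8.8], [[0, 0, 0], [0, 0, 0], 8.8], [[0, 0, 0], [0, 0, 0], 8.8], [[0, 0, 0], [0, 0, 0], 8.8], [[0, 0, 0], [0, 0, 0], 8.8], [[0, 0, 0], [0, 0, 0], 8.8], [[0, 0, 0], [0, 0, 0], 8.8], [[0, 0, 0], [0, 0, 0], 8.8], [[0, 0, 0], [0, 0, 0], 8.8], [[0, 0, 0], [0, 0, 0], 8.8], [[0, 0, 0], [0, 0, 0], 8.8], [[0, 0, 0], [0, 0, 0], 8.8]])

```text
clock: 16.02
tool_pos: [0.5052, 0.2914, 0.1002]
eef_rot: [0.526, 0.472, -0.526, 0.472]
contact_force: [0.1, -0.6, -0.6]
opening: 0.997
```

Call:
drive_tool(deltas=[[[0, 0, 0], [-1, 0, 0], 8.8], [[0, 0, 0], [-2, 0, 0], 8.8], [[0, 0, 0], [-2, 0, 0], 8.8], [[0, 0, 0], [-3, 0, 0], 8.8], [[0, 0, 0], [-3, 0, 0], 8.8], [[0, 0, 0], [-3, 0, 0], 8.8], [[0, 0, 0], [-1, 0, 3], 8.8], [[0, 0, 0], [0, 0, 3], 8.8], [[0, 0, 0], [0, 0, 0], 8.8], [[0, 0, 0], [0, 0, 0], 8.8]])

```text
clock: 16.85
tool_pos: [0.499, 0.2296, 0.2513]
eef_rot: [0.527, 0.471, -0.527, 0.472]
contact_force: [0.0, 0.8, -0.0]
opening: 0.996
```

```bash
python3 - <<'E'
from m import *
w=snap("wrist","wr7"); print(w["pos"]); meas(w)
s=snap("scene","scene7")
# timer: grey blob in scene, and colours along it
hs=cv2.cvtColor(s["color"],cv2.COLOR_RGB2HSV)
cv2.imwrite("pics/timer.png",np.hstack([cv2.resize(s["color"][180:235,135:225,::-1],(540,330),interpolation=cv2.INTER_CUBIC),cv2.resize(s["color"][150:210,360:425,::-1],(250,330),interpolation=cv2.INTER_CUBIC)]))
E
```

```text
[0.49896214 0.22955841 0.25127954]
handle px [258.2 119.5] c [0.5043 0.2901 0.125 ] size [0.0425 0.0902] yaw deg -5.14
rest [[298, 63], [296, 172], [227, 173], [221, 65]]
[[0.5571, 0.346, 0.028], [0.5448, 0.2178, 0.028], [0.457, 0.2264, 0.028], [0.468, 0.3539, 0.028]]
```

View pics/timer.png

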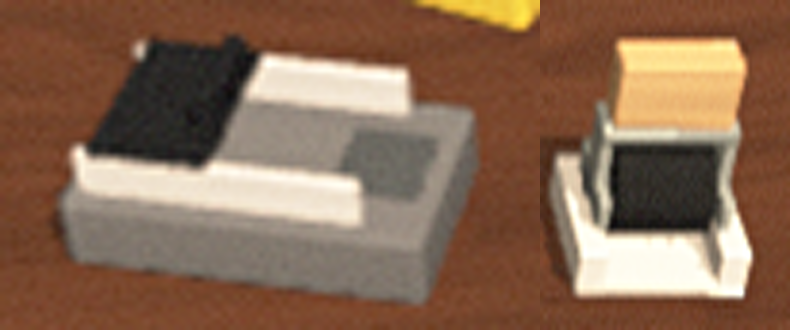

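Call:
drive_tool(deltas=[[[-3.15, 0, 0], [0, 0, 0], 4], [[-3.15, 0, 0], [0, 0, 0], 4], [[0, 0, 0], [0, 0.8, 2], 4], [[0, 0, 0], [0, 0.8, 4], 4], [[0, 0, 0], [0, 0.8, 4], 4], [[0, 0, 0], [0, 0.8, 4], 4], [[0, 0, 0], [0, 0.8, 4], 4], [[0, 0, 0], [0, 0.8, 4], 4], [[0, 0, 0], [0, 0.8, 4], 4], [[0, 0, 0], [0, 0.8, 4], 4], [[0, 0, 0], [0, 0.8, 4], 4], [[0, 0, 0], [0, 0.8, 4], 0]])

```text
clock: 17.95
tool_pos: [0.5803, -0.1486, 0.2501]
eef_rot: [0.499, 0.501, -0.499, 0.501]
contact_force: [0.6, 0.4, 0.4]
opening: 0.399
```

Call:
drive_tool(deltas=[[[0, 0, 0], [0, 0, 4], 0], [[0, 0, 0], [0, 0, 4], 0], [[0, 0, 0], [0, 0, 4], 0], [[0, 0, 0], [0, 0, 3], 0], [[0, 0, 0], [0, 0, 1], 0], [[0, 0, 0], [0, 0, 0], 0], [[0, 0, 0], [0, 0, 0], 0]])

```text
clock: 18.53
tool_pos: [0.5805, -0.3061, 0.2498]
eef_rot: [0.5, 0.501, -0.499, 0.5]
contact_force: [-0.6, 0.7, -0.8]
opening: 0.003
```

```bash
python3 - <<'E'
from m import *
w=snap("wrist","wr8"); print(w["pos"],R.from_quat(w["rot"]).as_matrix().round(4).tolist())
E
```

```text
[ 0.58046577 -0.30611962  0.24978951] [[0.0002, 1.0, 0.0032], [0.0022, 0.0032, -1.0], [-1.0, 0.0003, -0.0022]]
```

View pics/wr8.png

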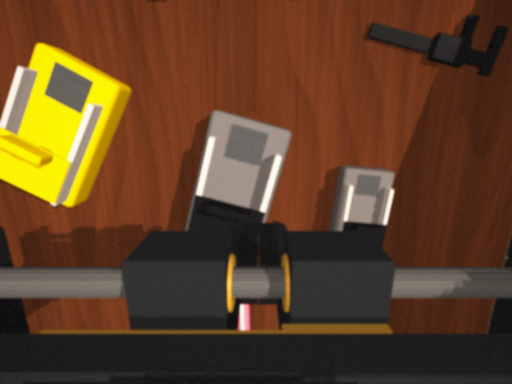

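Call:
drive_tool(deltas=[[[7, 0, 0], [0, 0, 2], 0], [[7, 0, 0], [0, 0, 2], 0], [[0, 0, 0], [0, 0, 2], 0], [[0, 0, 0], [0, 0, 2], 0], [[0, 0, 0], [0, 0, 0], 0], [[0, 0, 0], [0, 0, 0], 0]])

```text
clock: 19.08
tool_pos: [0.5683, -0.3849, 0.2502]
eef_rot: [0.557, 0.437, -0.556, 0.436]
contact_force: [0.6, 0.5, -0.7]
opening: 0.008
```

```bash
python3 - <<'E'
from m import *
v=load("wr8.npz")
w=snap("wrist","wr9"); print(w["pos"],R.from_quat(w["rot"]).as_matrix().round(4).tolist())
P=onplane(v,[[216,111],[291,131]],.04);e=P[1]-P[0];print("box top edge",P,np.degrees(np.arctan2(e[1],e[0])),np.linalg.norm(e))
print("predicted px now:",proj(w,P))
cv2.imwrite("pics/wr9c.png",cv2.resize(w["color"][20:260,130:400,::-1],None,fx=2.5,fy=2.5,interpolation=cv2.INTER_CUBIC))
E
```

```text
[ 0.56834359 -0.38488174  0.25018398] [[0.0002, 0.9711, -0.2388], [0.0014, -0.2388, -0.9711], [-1.0, -0.0001, -0.0014]]
box top edge [[ 0.52948932 -0.23694757  0.04      ]
 [ 0.6175394  -0.25956648  0.04      ]] -14.407017956949304 0.09090891319888314
predicted px now: [[193.54490393  49.43279848]
 [275.72608048  50.27734442]]
```

View pics/wr9c.png

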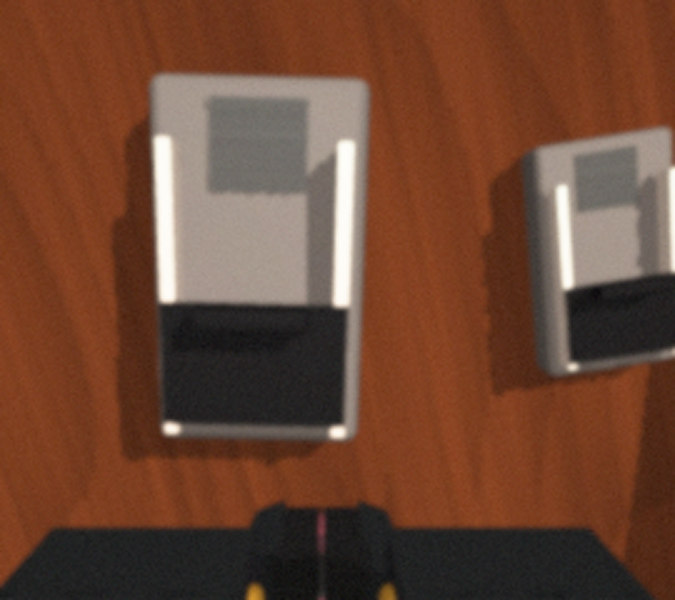

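```bash
python3 - <<'E'
from m import *
w=load("wr9.npz")
px=lambda a:np.array(a)/2.5+[129.7,19.7]
B=onplane(w,px([[150,75],[370,80]]),.04)
C=onplane(w,px([[158,303],[350,307],[343,427],[163,425]]),.065)
T=onplane(w,px([[155,135],[353,141]]),.061)
Rm=R.from_quat(w["rot"]).as_matrix()
def tool(P): return ((P-w["pos"])@Rm)*100
for n,P in(("box",B),("plate",C),("rail",T)):
    print(n,P.round(4).tolist(),"tool cm",tool(P).round(2).tolist(),np.linalg.norm(np.diff(P,axis=0),axis=1).round(4))
# scene cross-check of plate, far-edge (timer.png: x/6+135,y/6+180)
s=load("scene7.npz"); q=lambda a:np.array(a)/6+[134.6,179.6]
v=load("wr8.npz")
for n,z,p in(("box+y right",.04,[476,115]),("rail +x top end",.061,[362,178]),("plate edge +x",.065,[213,163])):
    print(n,onplane(s,q([p]),z).round(4))
# height of plate's edge centre, right rail end by two views
print(tri(v,[284.5,154.5],w,px([[353,141]])[0]))
print(tri(s,q([362,178]),w,px([[353,141]])[0]),tri(s,q([408,68]),w,px([[172,133]])[0]))
E
```

```text
box [[0.5253, -0.2362, 0.04], [0.6193, -0.2615, 0.04]] tool cm [[21.04, -7.73, -13.38], [21.04, 2.01, -13.17]] [0.0974]
plate [[0.5051, -0.3317, 0.065], [0.5875, -0.3538, 0.065], [0.5717, -0.4068, 0.065], [0.4907, -0.3859, 0.065]] tool cm [[18.52, -7.41, -3.63], [18.52, 1.12, -3.45], [18.52, 0.85, 2.08], [18.52, -7.51, 1.98]] [0.0853 0.0553 0.0836]
rail [[0.5239, -0.2641, 0.061], [0.6048, -0.2865, 0.061]] tool cm [[18.93, -7.2, -10.64], [18.93, 1.2, -10.4]] [0.084]
box+y right [[ 0.5345 -0.2338  0.04  ]]
rail +x top end [[ 0.5997 -0.2837  0.061 ]]
plate edge +x [[ 0.5886 -0.3486  0.065 ]]
(array([ 0.60724461, -0.28562953,  0.05465742]), np.float64(0.003967652412231055))
(array([ 0.60429916, -0.28507519,  0.06454501]), np.float64(0.003641115880963527)) (array([ 0.53178219, -0.2647968 ,  0.06739827]), np.float64(0.002706730060112321))
```

Call:
drive_tool(deltas=[[[1.4, 0, 0], [0, 0, 0], 0], [[0, 0, 0], [0, -1.6, -0.5], 0], [[0, 0, 0], [0, -1.65, 0], 0], [[0, 0, 0], [2, 0, 0], 0], [[0, 0, 0], [3, 0, 0], 0], [[0, 0, 0], [3, 0, 0], 0], [[0, 0, 0], [3, 0, 0], 0], [[0, 0, 0], [2, 0, 0], 0], [[0, 0, 0], [1.5, 0, 0], 0], [[0, 0, 0], [1, 0, 0], 0], [[0, 0, 0], [0, 0, 0], 0], [[0, 0, 0], [0, 0, 0], 0]])

```text
clock: 20.13
tool_pos: [0.5384, -0.3723, 0.0955]
eef_rot: [0.562, 0.429, -0.562, 0.429]
contact_force: [-0.3, -0.1, 0.4]
opening: 0.008
```

Call:
drive_tool(deltas=[[[0, 0, 0], [0.7, 0, 0], 0], [[0, 0, 0], [0.5, 0, 0], 0], [[0, 0, 0], [0, 0, 0], 0], [[0, 0, 0], [0, 0, 0], 0]])

```text
clock: 20.47
tool_pos: [0.5377, -0.3734, 0.0834]
eef_rot: [0.562, 0.429, -0.562, 0.429]
contact_force: [0.5, 0.0, -0.2]
opening: 0.004
```

Clear of the plate. Now push the rib along timer +y (tool −z).

Call:
drive_tool(deltas=[[[0, 0, 0], [0, 0, -0.5], 0], [[0, 0, 0], [0, 0, -0.5], 0], [[0, 0, 0], [0, 0, -0.5], 0], [[0, 0, 0], [0, 0, -0.5], 0], [[0, 0, 0], [0, 0, -0.5], 0], [[0, 0, 0], [0, 0, -0.5], 0], [[0, 0, 0], [0, 0, -0.5], 0], [[0, 0, 0], [0, 0, -0.5], 0], [[0, 0, 0], [0, 0, -0.5], 0], [[0, 0, 0], [0, 0, -0.5], 0], [[0, 0, 0], [0, 0, -0.5], 0], [[0, 0, 0], [0, 0, 0], 0]])

```text
clock: 21.47
tool_pos: [0.5529, -0.3184, 0.0832]
eef_rot: [0.562, 0.43, -0.561, 0.429]
contact_force: [0.5, 0.7, -0.0]
opening: 0.007
```

Call:
drive_tool(deltas=[[[0, 0, 0], [0, 0, -0.4], 0], [[0, 0, 0], [0, 0, -0.4], 0], [[0, 0, 0], [0, 0, -0.3], 0], [[0, 0, 0], [0, 0, -0.2], 0], [[0, 0, 0], [0, 0, 0], 0]])

```text
clock: 21.88
tool_pos: [0.5558, -0.3069, 0.0831]
eef_rot: [0.562, 0.429, -0.562, 0.429]
contact_force: [0.3, -0.2, -0.4]
opening: 0.004
```

Call:
drive_tool(deltas=[[[0, 0, 0], [0, 0, -0.2], 0], [[0, 0, 0], [0, 0, -0.2], 0], [[0, 0, 0], [0, 0, -0.2], 0]])

```text
clock: 22.13
tool_pos: [0.5568, -0.3029, 0.0831]
eef_rot: [-0.562, -0.429, 0.563, -0.429]
contact_force: [-1.4, -6.6, -1.0]
opening: 0.006
```

Call:
drive_tool(deltas=[[[0, 0, 0], [0, 0, -0.2], 0], [[0, 0, 0], [0, 0, 0], 0], [[0, 0, 0], [0, 0, 0], 0]])

```text
clock: 22.38
tool_pos: [0.5568, -0.3029, 0.0831]
eef_rot: [-0.561, -0.428, 0.563, -0.429]
contact_force: [-0.7, -6.2, -2.1]
opening: 0.003
```

```bash
python3 - <<'E'
from h import *
s=snap("side","side10"); t=snap("scene","scene10"); 
# dark plate edges along the timer's axis, side and scene views: print saturation-free brightness profile
ax=np.array([np.sin(np.radians(15)),np.cos(np.radians(15))]); xa=np.array([ax[1],-ax[0]])
far=np.array([.5723,-.2489]); o=far-.085*ax
for nm,w in(("scene",t),("side",s),("scene-before",load("scene7.npz"))):
    for xo in(-.033,.033):
        ys=np.arange(-.085,.086,.006); P=[np.r_[o+y*ax+xo*xa,.063] for y in ys]
        q=proj(w,P).round().astype(int); print(nm,xo,[f"{int(y*1000)}:{w['color'][b,a].mean():.0f}" for y,(a,b) in zip(ys,q)])
E
```

```text
scene -0.033 ['-85:58', '-79:53', '-73:59', '-66:209', '-60:38', '-54:47', '-48:50', '-42:46', '-36:52', '-30:50', '-24:39', '-18:48', '-12:44', '-6:47', '0:50', '5:40', '11:54', '17:41', '23:39', '29:37', '35:32', '41:21', '47:54', '53:245', '59:219', '65:75', '71:80', '77:75', '83:78']
scene 0.033 ['-85:75', '-79:73', '-73:79', '-66:65', '-60:89', '-54:93', '-48:61', '-42:31', '-36:27', '-30:37', '-24:30', '-18:25', '-12:24', '-6:75', '0:17', '5:21', '11:23', '17:31', '23:39', '29:36', '35:35', '41:37', '47:44', '53:105', '59:98', '65:105', '71:102', '77:104', '83:102']
side -0.033 ['-85:147', '-79:138', '-73:184', '-66:216', '-60:142', '-54:142', '-48:154', '-42:127', '-36:139', '-30:156', '-24:166', '-18:141', '-12:146', '-6:78', '0:33', '5:33', '11:31', '17:30', '23:33', '29:35', '35:32', '41:35', '47:92', '53:182', '59:75', '65:38', '71:40', '77:42', '83:43']
side 0.033 ['-85:93', '-79:94', '-73:95', '-66:95', '-60:94', '-54:93', '-48:91', '-42:96', '-36:92', '-30:92', '-24:93', '-18:93', '-12:90', '-6:47', '0:29', '5:29', '11:31', '17:32', '23:34', '29:37', '35:39', '41:38', '47:62', '53:135', '59:142', '65:102', '71:84', '77:85', '83:79']
scene-before -0.033 ['-85:79', '-79:75', '-73:80', '-66:181', '-60:36', '-54:35', '-48:40', '-42:50', '-36:40', '-30:32', '-24:39', '-18:29', '-12:68', '-6:250', '0:242', '5:239', '11:240', '17:246', '23:247', '29:238', '35:242', '41:247', '47:250', '53:239', '59:215', '65:77', '71:77', '77:80', '83:79']
scene-before 0.033 ['-85:79', '-79:73', '-73:80', '-66:44', '-60:43', '-54:42', '-48:39', '-42:37', '-36:34', '-30:34', '-24:35', '-18:31', '-12:40', '-6:124', '0:143', '5:138', '11:138', '17:134', '23:143', '29:140', '35:140', '41:142', '47:119', '53:104', '59:103', '65:99', '71:106', '77:110', '83:103']
```

Call:
drive_tool(deltas=[[[0, 0, 0], [0, 0, 0.7], 0], [[0, 0, 0], [-1.5, 0, 1], 0], [[0, 0, 0], [-1, 0, 1.5], 0], [[0, 0, 0], [0, 0, 2], 0], [[0, 0, 0], [0, 0, 2], 0], [[0, 0, 0], [0, 0, 0.5], 0], [[0, 0, 0], [0, 0, 0], 0], [[0, 0, 0], [0, 0, 0], 0]])

```text
clock: 23.15
tool_pos: [0.5378, -0.3727, 0.1079]
eef_rot: [0.563, 0.43, -0.561, 0.429]
contact_force: [0.7, 0.3, 0.4]
opening: 0.003
```

```bash
python3 - <<'E'
from h import *
s=snap("side","side11"); t=snap("scene","scene11"); print(__import__("plant").r.get_state()["tool_pos"])
for nm,w,z in(("scene",t,.058),("side",s,.058)):
    q=proj(w,[[.5375,-.375,z]])[0];x,y=q.astype(int)
    c=blob(w,lambda h,S,v:(S<60)&(v>150),(x-14,y-14,x+15,y+15))
    print(nm,q.round(1),[(centre(k).round(1).tolist(),cv2.contourArea(k),onplane(w,centre(k),z)[0].round(4).tolist()) for k in c if cv2.contourArea(k)>10])
E
```

```text
[ 0.53833859 -0.37183175  0.10798001]
scene [162.  197.2] [([166.8, 195.2], 162.0, [0.5296, -0.3626, 0.058]), ([159.6, 209.1], 145.0, [0.5875, -0.3768, 0.058])]
side [268.5 293.8] [([271.1, 293.4], 104.5, [0.5438, -0.3748, 0.058]), ([256.8, 291.5], 77.0, [0.5104, -0.3637, 0.058])]
```

Call:
drive_tool(deltas=[[[0, 0, 0], [1, 0, 0.3], 0], [[0, 0, 0], [1.5, 0, 0], 0], [[0, 0, 0], [1, 0, 0], 0], [[0, 0, 0], [0.3, 0, 0], 0], [[0, 0, 0], [0.2, 0, 0], 0], [[0, 0, 0], [0.2, 0, 0], 0], [[0, 0, 0], [0, 0, 0], 0]])

```text
clock: 23.83
tool_pos: [0.5364, -0.3761, 0.0675]
eef_rot: [-0.562, -0.43, 0.562, -0.429]
contact_force: [-2.5, 2.9, 8.0]
opening: 0.003
```

Call:
drive_tool(deltas=[[[0, 0, 0], [0.2, 0, 0], 0], [[0, 0, 0], [0.2, 0, 0], 0], [[0, 0, 0], [0.1, 0, 0], 0], [[0, 0, 0], [0, 0, 0], 0]])

```text
clock: 24.17
tool_pos: [0.5365, -0.3762, 0.0669]
eef_rot: [-0.562, -0.429, 0.562, -0.429]
contact_force: [-11.2, 8.1, 38.8]
opening: 0.006
```

Call:
drive_tool(deltas=[[[0, 0, 0], [-0.3, 0, 0], 0], [[0, 0, 0], [0, 0, 0], 0]])

```text
clock: 24.33
tool_pos: [0.5366, -0.3763, 0.0672]
eef_rot: [0.562, 0.429, -0.562, 0.429]
contact_force: [-5.4, 4.9, 22.0]
opening: 0.005
```

```bash
python3 - <<'E'
from h import *
from plant import r
s=r.get_state(); print(r.tip_reach,s["tool_pos"],s["contact_force"],s["moment"],r.get_state()["opening"])
f=s["contact_force"];m=s["moment"]; print("offset if moment about TCP", np.cross(f,m)/f.dot(f))
s=snap("side","side12"); t=snap("scene","scene12"); u=snap("wrist","wr12")
for nm,w in(("scene",t),("side",s)):
  for P in([.5365,-.3762,.058],[.5435,-.376,.058]):
    x,y=proj(w,P)[0].astype(int); print(nm,x,y); 
    g=w["color"].mean(2).astype(int)
    for yy in range(y-10,y+11,2): print(' '.join(f"{v:3d}" for v in g[yy,x-16:x+17:2]))
    break
E
```

```text
0.011 [ 0.53661474 -0.37629617  0.06722571] [-5.44296909  4.87009251 21.96679373] [ 1.01863811  1.28512189 -0.05751529] 0.00534441252531621
offset if moment about TCP [-0.05320205  0.04117154 -0.02231033]
scene 161 196
 59  63  72  60  96  66  51  72 101  45  39  73  73  75  73  74  80
 55  67  89  59  64  64  41  91  47  16  44 222 202 187 156 149 120
 48  51  47  50  46  57  41  63  42  30  47 222 225 226 234 235 248
 45  49  53  39  40  50  48  43  47  41  35 179 228 222 222 221 225
 41  38  46  31  52  54  49  47  44  46  35 163 223 227 225 228 185
 57  51  46  53  71  72  46  47  52  39  55 191  66 131 157 161  60
 52  49  52  45  46  48  47  47  39  33 215 255 124  61 140  85  39
 51  52  52  51  86  62  43 171 224 199 250 253  93  52 143  49  36
 51  69  62  68 123  81  33 169 252 253 249 130  31  37 105  29  38
 51  94 124 126 148 123  44  33  44  50  32  22  14  75  41  38  38
 51 141 183 181 180 212 246 232 211 196 178 142 115  99  30  34  44
side 268 294
 80  55  41  42  40  40  77  80  82  77  44  42  40  41  45  77  80
 79  53  33  35  40  35  61  48  56  62  43  43  42  44  51  75  72
111 121  61  42  38  35  38  29  30  34  37  36  35  36  49  82 117
148 235 168 111 107  63  34  33  30  31  34  36  32  41  46  82 140
177 247 178 142 135  59  31  33  30  32  34  63  68  61  87  89 151
199 244 163 143 116  39  37  30  29  32  27 131 152  53  93  91 169
196 208 153 125  86  35  36  36  34  32  31 133 144  45  86  91 158
172 172 143 108  88  36  30  64 121 115  74  61  55  52  93  93 138
176 155 109  97  91  52  28  42  80  89  62  36  34  84 108  94 147
169 138  91  95  95  87  46  24  25  27  29  28  68 126 104  92 157
165 135  94  96  95  94  87  65  47  41  53  94 134 134  95  95 156
```

Call:
drive_tool(deltas=[[[0, 0, 0], [-1, 0, 0], 0], [[0, 0, 0], [-2, 0, 0], 0], [[0, 0, 0], [-3, 0, 0], 0], [[0, 0, 0], [-3, 0, 0], 0], [[0, 0, 0], [-3, 0, 0], 0], [[0, 0, 0], [-3, 0, 1], 0], [[0, 0, 0], [-2, 0, 1], 0], [[0, 0, 0], [0, 0, 0], 0], [[0, 0, 0], [0, 0, 0], 0]])

```text
clock: 25.23
tool_pos: [0.5315, -0.3974, 0.2355]
eef_rot: [0.563, 0.428, -0.562, 0.43]
contact_force: [0.4, -0.4, -0.4]
opening: 0.004
```

```bash
python3 - <<'E'
from h import *
w=snap("wrist","wr13"); print(w["pos"])
s=snap("side","side13"); t=snap("scene","scene13")
Rm=R.from_quat(w["rot"]).as_matrix()
bl=None
for nm,v in(("wrist",w),("scene",t),("side",s)):
    q=proj(v,[[.5365,-.376,.058]])[0];x,y=q.astype(int);n=40 if nm=="wrist" else 18
    c=blob(v,lambda h,S,vv:(S<60)&(vv>170),(x-n*2,y-n,x+n*2,y+n))
    print(nm,q.round(1),[(centre(k).round(1).tolist(),cv2.contourArea(k),cv2.boundingRect(k),onplane(v,centre(k),.058)[0].round(4).tolist()) for k in c if cv2.contourArea(k)>10])
E
```

```text
[ 0.53149202 -0.39735753  0.23546469]
wrist [258.4 154.6] [([259.6, 151.7], 568.0, (246, 138, 28, 28), [0.5385, -0.3733, 0.058]), ([223.8, 149.7], 422.5, (219, 119, 10, 62), [0.5015, -0.3608, 0.058]), ([295.7, 148.6], 422.0, (291, 118, 10, 63), [0.5774, -0.3805, 0.058])]
scene [161.6 197. ] [([167.2, 210.8], 237.0, (149, 205, 47, 10), [0.5959, -0.3565, 0.058]), ([167.3, 194.7], 183.5, (159, 189, 21, 15), [0.5278, -0.3614, 0.058])]
side [268.2 294.2] [([271.1, 293.4], 104.0, (265, 288, 13, 12), [0.5438, -0.375, 0.058]), ([287.2, 294.5], 90.0, (285, 282, 6, 28), [0.5817, -0.3845, 0.058]), ([255.1, 293.2], 89.0, (252, 280, 7, 27), [0.5056, -0.3677, 0.058])]
```

```bash
python3 - <<'E'
from h import *
w=load("wr13.npz");s=load("side13.npz")
print(tri(w,[259.6,151.7],s,[271.1,293.4]))
print(tri(w,[223.8,149.7],s,[255.1,293.2]),tri(w,[295.7,148.6],s,[287.2,294.5]))
# panel strip check for side camera bias: box corner heights with earlier views
w9=load("wr9.npz"); b=lambda v,z,roi:blob(v,lambda h,S,vv:(S<60)&(vv>170),roi)
print(w["pos"],R.from_quat(w["rot"]).as_matrix()[:,0].round(4))
# fingertips over button: image rows of disc & dark ring around it
g=w["color"].mean(2).astype(int)
for y in range(120,190,4): print(y,' '.join(f"{v:3d}" for v in g[y,210:310:4]))
E
```

```text
(array([ 0.54124546, -0.3738788 ,  0.05727418]), np.float64(0.005518693582340893))
(array([ 0.50328878, -0.36219709,  0.05108211]), np.float64(0.005866007435594881)) (array([ 0.58017312, -0.38142061,  0.0533679 ]), np.float64(0.004647718139721431))
[ 0.53149202 -0.39735753  0.23546469] [ 0.0021 -0.0017 -1.    ]
120  42  53 165 242 121  98  94  95  97  96  95  94  98  94  97  96  96  94  96  92 109 244 227  87  67
124  48  51 168 246 128  98  97  97  95  96  98  95  94  98  98  97  97  97  94  95 113 243 225  82  71
128  44  50 156 245 148 103 101 102 103 107 101  94  87  90 101 100 107  98  94  95 113 244 217  82  67
132  47  50 145 246 169 142 142 142 141 127  63  38  36  28  46 117 142 135  94  97 116 245 216  74  67
136  43  52 138 246 173 141 144 141 125  36  34  61  86  75  37  39 105 133  95  95 116 245 207  83  64
140  44  46 129 246 177 144 138 121  41  33 177 247 250 250 223  40  41 125  97  93 122 245 203  75  65
144  43  45 122 244 181 140 134  86  35 118 249 250 250 250 250 204  32  87  94  95 125 244 192  74  67
148  42  44 113 244 183 143 133  70  27 216 250 250 250 250
[... 384 characters left out ...]
 135  96  92  30  35 152 206 186  61  40 115 129  99  92 144 244 159  67  69
168  47  46  86 241 212 140 137 133  98  89  61  30  34  36  73 129 141 131  97  93 148 245 151  71  68
172  48  42  86 241 218 139 139 137 131 121 103  96 108 126 139 141 138 129  90  95 156 245 145  65  71
176  48  42  82 240 221 140 134 139 138 137 137 137 140 140 139 142 133 129  98  92 157 245 143  68  68
180  45  49  52 108 111  97 100  98  99  96 100  99  94  99  94  95  96  86  66  75  91 113  87  66  66
184  49  45  37  48  42  44  46  49  42  44  48  48  41  41  43  43  43  39  46  58  64  60  62  67  67
188  46  40  43  46  43  46  39  48  45  42  48  48  45  37  46  45  43  48  62  63  61  61  62  68  67
```

```bash
python3 - <<'E'
from h import *
s=load("scene0.npz");d=load("side0.npz");w8=load("wr8.npz");w9=load("wr9.npz")
yel=lambda h,S,v:(h>22)&(h<35)&(S>120)&(v>90)
M=[]
for v in(s,d,w8,w9):
    hs=cv2.cvtColor(v["color"],cv2.COLOR_RGB2HSV).astype(int);M.append((v,yel(hs[...,0],hs[...,1],hs[...,2])))
# visual hull of anything non-table (yellow/white/grey) on grid near the yellow timer, by height
def inn(v,m,P):
    q=proj(v,P).round().astype(int);ok=(q[:,0]>=0)&(q[:,0]<512)&(q[:,1]>=0)&(q[:,1]<384)
    r=np.zeros(len(P),bool);r[ok]=m[q[ok,1],q[ok,0]];return r
X,Y=np.meshgrid(np.arange(.28,.56,.008),np.arange(-.46,-.1,.008))
for z in(.02,.04,.06,.08,.09,.1,.11,.12,.13):
    P=np.c_[X.ravel(),Y.ravel(),np.full(X.size,z)]
    k=inn(*M[0],P)&inn(*M[1],P); print(z,k.sum(),P[k][:,:2].min(0).round(3) if k.any() else "",P[k][:,:2].max(0).round(3) if k.any() else "",P[k].mean(0).round(3) if k.any() else "")
E
```

```text
0.02 71 [ 0.28 -0.34] [ 0.416 -0.18 ] [ 0.342 -0.259  0.02 ]
0.04 88 [ 0.28  -0.348] [ 0.416 -0.188] [ 0.343 -0.266  0.04 ]
0.06 79 [ 0.28  -0.332] [ 0.416 -0.228] [ 0.326 -0.289  0.06 ]
0.08 49 [ 0.304 -0.332] [ 0.408 -0.228] [ 0.35  -0.288  0.08 ]
0.09 49 [ 0.328 -0.332] [ 0.416 -0.244] [ 0.368 -0.285  0.09 ]
0.1 39 [ 0.336 -0.324] [ 0.416 -0.252] [ 0.375 -0.289  0.1  ]
0.11 23 [ 0.352 -0.316] [ 0.416 -0.268] [ 0.389 -0.292  0.11 ]
0.12 13 [ 0.376 -0.316] [ 0.416 -0.26 ] [ 0.401 -0.287  0.12 ]
0.13 13 [ 0.384 -0.308] [ 0.416 -0.268] [ 0.404 -0.288  0.13 ]
```

Call:
drive_tool(deltas=[[[0, 0, 0], [1, 0.1, -1.5], 0], [[0, 0, 0], [3, 0, -1], 0], [[0, 0, 0], [3, 0, 0], 0], [[0, 0, 0], [3, 0, 0], 0], [[0, 0, 0], [3, 0, 0], 0], [[0, 0, 0], [2, 0, 0], 0], [[0, 0, 0], [1, 0, 0], 0], [[0, 0, 0], [0, 0, 0], 0], [[0, 0, 0], [0, 0, 0], 0], [[0, 0, 0], [0, 0, 0], 0]])

```text
clock: 26.22
tool_pos: [0.5399, -0.373, 0.0754]
eef_rot: [0.562, 0.428, -0.562, 0.43]
contact_force: [0.6, -0.3, 0.4]
opening: 0.003
```

Call:
drive_tool(deltas=[[[0, 0, 0], [0.25, 0, 0], 0], [[0, 0, 0], [0, 0, 0], 0], [[0, 0, 0], [0, 0, 0], 0]])

```text
clock: 26.47
tool_pos: [0.5401, -0.3735, 0.073]
eef_rot: [0.563, 0.428, -0.562, 0.43]
contact_force: [1.9, -0.4, 0.9]
opening: 0.004
```

Call:
drive_tool(deltas=[[[0, 0, 0], [0.25, 0, 0], 0], [[0, 0, 0], [0, 0, 0], 0], [[0, 0, 0], [0, 0, 0], 0]])

```text
clock: 26.72
tool_pos: [0.54, -0.3734, 0.0699]
eef_rot: [0.563, 0.428, -0.562, 0.43]
contact_force: [2.4, -1.9, 3.8]
opening: 0.005
```

```bash
python3 - <<'E'
from plant import r
s=r.get_state(); print(s["tool_pos"],s["contact_force"],s["moment"])
E
```

```text
[ 0.5400381  -0.37339189  0.06992172] [ 2.41580374 -1.89906272  3.8486622 ] [-0.31956633 -0.49572887  0.01543141]
```

Call:
drive_tool(deltas=[[[0, 0, 0], [0.2, 0, 0], 0], [[0, 0, 0], [0.2, 0, 0], 0], [[0, 0, 0], [0.05, 0, 0], 0], [[0, 0, 0], [0, 0, 0], 0]])

```text
clock: 27.05
tool_pos: [0.54, -0.3734, 0.0673]
eef_rot: [0.563, 0.428, -0.562, 0.43]
contact_force: [-0.9, 0.6, 18.0]
opening: 0.006
```

```bash
python3 - <<'E'
from plant import r
from h import *
s=r.get_state(); print(s["tool_pos"],s["contact_force"],s["moment"])
d=snap("side","side14"); e=load("side13.npz"); w=snap("wrist","wr14")
for v in(e,d):
    g=v["color"].mean(2).astype(int)
    for y in range(284,306,2): print(y,' '.join(f"{x:3d}" for x in g[y,258:286]))
    print()
E
```

```text
[ 0.54003062 -0.37338644  0.06729019] [-0.90337837  0.63687273 17.99180373] [0.12403595 0.23166288 0.00854444]
284 109  96  94  93  96  97  95  98  99  96  95  95  95  94  97  96  96  95  97  97  96  96  95  97  94  89 100 177
286 102  92  95  98  97  97  95  90  92  98 110 121 126 120 105  90  93  92  95  94  97  95  95  96  96  94 112 186
288 118 110 108 113 107  91  84 115 180 229 243 249 249 248 237 204 159 113  86  86  96  97  97  95  93  92 120 198
290 141 141 140 136 109  92 152 235 251 252 252 252 252 252 252 251 250 228 137  79 101 114 104  95  94  94 139 217
292 143 143 137 105  62 101 209 251 252 251 251 251 251 251 251 253 253 252 201  93  82 107 106  98  91  96 154 227
294 144 140 121  74  40  84 190 247 252 252 251 251 251 251 251 252 253 250 194  87  55  79  93  96  92 101 170 240
296 125 110  89  57  32  48 118 198 237 249 251 251 251 251 251 250 243 207 125  53  45  66  88  96  93 106 179 243
298 112  97  86  62  38  34  53  99 146 182 206 217 215 215 202 181 147 101  53  40  55  82  95  94  93 114 189 243
300 117 100  94  79  57  34  32  33  45  63  79  88  97  96  
[... 863 characters left out ...]
 227
294 140 138 116  73  39  28  32  36  34  31  29  29  25  30  30  30  33  41  45  43  57  81  93  94  91  98 169 239
296 124 108  88  54  30  29  62  91 100 100  99  98  98  92  86  72  57  54  51  43  45  65  88  95  93  98 153 209
298 104  97  87  60  33  30  51  94 143 173 197 204 206 204 187 145  93  60  45  37  55  81  92  95  95 102 135 177
300  96  95  91  75  55  30  27  27  44  66  86 100 106 104  87  64  43  33  33  48  86 116 109  97  93 107 147 180
302  96  95  96  92  85  67  45  33  27  25  26  27  23  28  26  28  28  39  70 106 127 120 104  94  93 114 159 185
304  95  94  96  95  94  95  86  78  64  56  48  43  41  42  53  71  94 115 132 143 135 113  98  93  93 115 156 176
```

Call:
drive_tool(deltas=[[[0, 0, 0], [-0.55, 0, 0], 0], [[0, 0, 0], [0, 0, 0], 0], [[0, 0, 0], [0, 0, 0], 0]])

```text
clock: 27.4
tool_pos: [0.5392, -0.3729, 0.0704]
eef_rot: [0.562, 0.429, -0.562, 0.429]
contact_force: [2.6, -1.0, 3.4]
opening: 0.005
```

Call:
drive_tool(deltas=[[[0, 0, 0], [-0.15, 0, 0], 0], [[0, 0, 0], [0, 0, 0], 0], [[0, 0, 0], [0, 0, 0], 0]])

```text
clock: 27.65
tool_pos: [0.5387, -0.3725, 0.0714]
eef_rot: [-0.562, -0.429, 0.562, -0.429]
contact_force: [1.9, -0.6, 2.7]
opening: 0.004
```

Call:
drive_tool(deltas=[[[0, 0, 0], [-0.15, 0, 0], 0], [[0, 0, 0], [0, 0, 0], 0], [[0, 0, 0], [0, 0, 0], 0]])

```text
clock: 27.9
tool_pos: [0.5384, -0.3724, 0.0729]
eef_rot: [-0.562, -0.429, 0.562, -0.429]
contact_force: [1.1, -0.7, 1.5]
opening: 0.007
```

Call:
drive_tool(deltas=[[[0, 0, 0], [-1, 0, 0], 0], [[0, 0, 0], [-2, 0, 0], 0], [[0, 0, 0], [-3, 0, 0], 0], [[0, 0, 0], [-3, 0, 0], 0], [[0, 0, 0], [-3, 0, 0], 0], [[0, 0, 0], [-3, 0, 0], 0], [[0, 0, 0], [-2, 0, 3], 0], [[0, 0, 0], [0, 0, 0], 0], [[0, 0, 0], [0, 0, 0], 0], [[0, 0, 0], [0, 0, 0], 0]])

```text
clock: 28.73
tool_pos: [0.5299, -0.4009, 0.2427]
eef_rot: [-0.562, -0.43, 0.562, -0.428]
contact_force: [0.0, -0.1, -0.6]
opening: 0.007
```

```bash
python3 - <<'E'
from h import *
from plant import r
t=snap("scene","scene15"); s0=load("scene0.npz"); s7=load("scene7.npz"); w=snap("wrist","wr15")
dif=lambda a,b,x0,y0,x1,y1:np.abs(a["color"][y0:y1,x0:x1].astype(int)-b["color"][y0:y1,x0:x1]).mean().round(1)
for n,b in dict(rest=(360,150,425,205),panel=(255,180,312,240),jar=(350,240,400,295),caliper=(230,250,270,310),clamp=(265,145,305,182)).items(): print(n,"vs start",dif(t,s0,*b),"vs after placing",dif(t,s7,*b))
ax=np.array([.259,.966]);xa=np.array([.966,-.259]);o=np.array([.5723,-.2489])-.085*ax
ys=np.arange(-.08,.07,.005);q=proj(w,[np.r_[o+y*ax+.025*xa,.065] for y in ys]).round().astype(int)
print([f"{round(y*1000)}:{w['color'][b,a].mean():.0f}" for y,(a,b) in zip(ys,q) if 0<=a<512 and 0<=b<384])
st=r.get_state();print(st["clock"],st["tool_pos"],st["contact_force"].round(1))
r.finish_job()
E
```

```text
rest vs start 4.6 vs after placing 2.9
panel vs start 7.1 vs after placing 2.5
jar vs start 3.0 vs after placing 2.9
caliper vs start 3.9 vs after placing 3.9
clamp vs start 2.8 vs after placing 4.3
['-80:49', '-75:76', '-70:96', '-65:94', '-60:97', '-55:96', '-50:91', '-45:96', '-40:97', '-35:96', '-30:97', '-25:94', '-20:97', '-15:94', '-10:97', '-5:38', '0:33', '5:35', '10:33', '15:39', '20:37', '25:37', '30:33', '35:43', '40:31', '45:29', '50:64', '55:146', '60:146', '65:146', '70:143']
28.8333 [ 0.53049012 -0.39987596  0.24195278] [ 0.5  0.4 -1.3]
the job is handed in; nothing more can be done
```

I rolled the strips down in one pass each way with about 15–26 N. I then put the roller back on its rest and let go, slid the lock cover aside, pressed the start button and backed off. The job was handed in at 28.8 s; no verdict is given, so the points below are my own checks.

- **Strips:** The drum ran level over all five strips, staying within 0.3 mm. In the pictures the tops look flush with the end bars, though I had no direct reading of each strip's depth.
- **Roller:** It stands upright on the rest, about 3 mm (x) and 4 mm (y) from the rest's centre, inside the 25 mm and 12 mm limits.
- **Lock cover:** It stopped on its end stop. The last picture shows the plate from about -7 to 48 mm along the timer, which matches fully aside.
- **Start button:** I pressed it twice. Force rose gently at about 0.8 N/mm over 6–7 mm, then met a hard stop, so I take it as fully pressed.
- **One disagreement:** The button contact came about 5 mm higher than the stated heights and fingertip reach predict, and I did not find out why. The first press reached 39 N on that stop, close to the 40 N limit if the gripper body had been touching. The force and moment readings put that contact at the fingertips.
- **Jar, caliper and clamp:** The views before and after show no movement.

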